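Hang the rinsed mixing cup on its drying peg

TASK

The orange mixing cup has been rinsed and lies on its side in the wooden saddle. Turn it upside down and lower it over the empty drying peg until it hangs fully down, with the inside of its bottom resting on the peg's top; do not drop it onto the peg. Leave the blue cup hanging on the other peg as it is.

Things in the scene. Friction and masses are not known exactly. Their poses are not given: they have to be found in the camera images.
- cup: Orange plastic mixing cup, straight and round: 60 mm outside diameter, 100 mm high, wall 3 mm (inside 54 mm), bottom 5 mm thick, 90 g. Origin: centre of the closed bottom's outer face; z axis runs along the cup from there to the open mouth (z = 100 mm). It starts lying in the saddle, mouth roughly towards the robot and sloping 20 degrees down, axis 85 mm above the table at half length.
- cup_in (a point): Centre of the inner face of the orange cup's bottom (5 mm along the cup's z axis from its origin); axes as the cup's.
- saddle: Fixed wooden saddle: board 130 x 90 x 12 mm, with two V supports 14 mm thick, 35 mm either side of the cup's half length, that touch the cup from below at 45 degrees left and right. The V arms end 14 mm below the cup's axis; between and above them the cup's sides are free. Origin: centre of the board's underside; the mouth points along -x; the cup's half length is 85 mm above the origin.
- peg_tip (a point): Centre of the flat top of the empty drying peg, 128 mm above the table; z up. The peg is a pale wooden dowel, 34 mm in diameter, the last 15 mm tapering to 24 mm at the top; it rises 110 mm from a fixed dark round foot 110 mm across and 18 mm thick. The rim of a cup hung fully on it is about 33 mm above the table.
- other_cup: Blue mixing cup of the same size, already hanging upside down on the second, identical peg. Origin: centre of the outer face of its bottom, now its top, 133 mm above the table; its z axis points down to its mouth.
There are look-alikes about, which are no part of the job. What is shaped like the cup but turquoise or yellow is not meant.

How it is judged:
By the outcome, as a careful person would: the job done as asked, in the order asked, and still so for the second after the job is handed in, with the robot touching nothing.
It also fails if it takes over 48 s, if anything falls off the work surface, if the arm or the gripper's body presses on something with over 40 N, if the wrist force passes 120 N, or if a joint passes its speed limit or range.

ROBOT

A 6-joint arm with a two-finger parallel gripper is mounted at the origin on the work surface. World frame = base frame: x ahead of the robot, y to its left, z up, the work surface at z = 0. Lengths are in m, angles in rad, forces in N, time in s.
With the tool pointing down it reaches from about 0.4 to 0.825 m from the base axis. Payload 7 kg.
Tool frame: the origin (TCP) lies at the very end of the fingers, on their centre line; the grasp point (between the pads) lies 19 mm behind it (arm.grasp_offset is the distance from the TCP to the grasp point, in m); z points along the fingers, y is the line along which they close (so a half turn about z gives the same grasp; the last joint's range is limited). The gripper opens to 88 mm and grips with 3 to 60 N. Pads are 19 mm wide; open, the fingers measure 130 mm over their backs; the gripper's body (78 mm by 193 mm) begins 47 mm behind the grasp point.
Start: joints at [1.542, 0.359, 0.012, 0, -1.224, -0.288], TCP at [0.21, 0.641, 0.227] pointing down, gripper open.
Joint ranges: [-3.07, 3.07], [-1.43, 2.12], [-1.02, 1.25], [-3.03, 1.67], [-3.05, -0], [-3.03, 3.03]. Speed limits (rad/s): [2.39, 2.39, 3.01, 3.14, 3.14, 3.14].

INTERFACE

Orientations are given as [roll, pitch, yaw] about the fixed x, y, z axes, in that order (R = Rz(yaw) Ry(pitch) Rx(roll)).
In Python, from station import get_state, cams, arm, nets gives the robot as it stands.
- The arm moves only by the shell command python3 -m creep 'ROWS' [FORCE]. ROWS is a JSON object of lists of equal length, an entry for each row: "translation": the shift along the world's x, y, z in mm, a list of three; "spin": the turn about the world's z in rad; "gripper": the opening, from 0 (shut) to 1 (fully open). In form: {"translation": [[dx, dy, dz], ...], "spin": [spin, ...], "gripper": [gripper, ...]}. A call has 1 to 8 rows; each row shifts and turns the commanded pose from where the row before left it; what a row does not reach is not made up. A row lasts 1/10 s, in which the tool goes at most 50 mm and 8.59 degrees, less where a joint would pass 70% of its speed; a pose out of reach is approached as far as the arm can. A call is refused whole if a number of a shift passes 50 or a number of a turn 0.15, either way. A call with a gripper value outside its range is refused whole. The fingers move at their own pace and stop on an object; FORCE is the grip in N (left out, the last holds). Time passes only in rows, so rows that do not move let the fingers close. It gives the time, the measured TCP pose, the force, the opening and the grip force at its end, in the units of the state.
- get_state(): the state, without advancing time (a new reading comes with each control period).
- cams.grab_frame(name): name is "scene" or "top" or "wrist"; returns a dict with "img" (480x640x3 uint8, red, green, blue), "mtx" (3x3 intrinsics, pixels), "D" ([k1, k2, p1, p2, k3] as OpenCV has them; the pictures are not rectified), "R" (3x3) and "t" (3): a world point X has camera coordinates R X + t. Camera axes: x right, y down, z forward; pixel columns grow to the right and rows downward; lengths in m; the calibration is good to about 2 mm. A picture is of the moment at which its call begins. There is no depth.
- arm.job_done(): hands the job in; it is judged then, once.
Trained networks look in the newest picture that a camera, given by its name, has taken for a name from the list of things; names that differ only in an ending like _2 or _b are one class to them, and where a whole thing is asked for, a point or a joint stands for the part that bears it (a point fixed in the world has none). Each returns a list of dicts, best first, with "confidence" (0 to 1); they miss things now and then, are a little off and sometimes report something else, mostly with a low value. They report only what shows in the picture. A call takes as long as a camera call. They do not tell look-alikes from the thing itself.
- nets.search_frame(camera, label): "centre" ([x, y, z] in m, in world coordinates, good to about 4 mm: the middle of the surface that is visible of it).
- nets.pinpoint(camera, label): "centre" ([x, y, z] in m, in world coordinates, good to about 4 mm: a listed point, or the origin of a listed thing).
The state is a dict: "t": time; "q": joint angles; "qd": joint speeds; "joint_efforts": joint torques, N m; "eef_pos": TCP position; "ee_rot": TCP orientation; "force": force on the tool from outside, world axes, zero at the start; "moment": the same for the moment, N m; "width": finger opening in m; "gripper_force": force on a finger pad.
Only numpy, scipy, OpenCV 4.12 (cv2) and the standard library are available. Lean on these libraries where they do the work, as an engineer would, in place of code of your own. Each camera call takes 0.05 s, during which the arm holds its last target. There are 200 camera calls.

## Working session

There is one attempt and no reset: what is moved stays moved. The work goes in short steps, Python scripts to look and compute and a shell command to move; the robot and the scene stay as the last step left them, time stands still between calls to the robot, and variables do not carry over. Pictures are saved under pics/ and viewed, at most 10 in all, crops included, and the job is handed in when it is done.

```bash
mkdir -p pics; cat > h.py <<'E'
import numpy as np, cv2
from station import get_state, cams, arm, nets
def save(c,n):
    f=cams.grab_frame(c); cv2.imwrite(f'pics/{n}.png',f['img'][:,:,::-1]); return f
def proj(f,X):
    return cv2.projectPoints(np.atleast_2d(np.array(X,float)),cv2.Rodrigues(np.array(f['R']))[0],np.array(f['t'],float),np.array(f['mtx']),np.array(f['D'],float))[0][:,0]
def ray(f,uv):
    n=cv2.undistortPoints(np.array(uv,float).reshape(-1,1,2),np.array(f['mtx']),np.array(f['D'],float))[:,0]
    R=np.array(f['R']);d=np.c_[n,np.ones(len(n))]@R; return -R.T@np.array(f['t']),d/np.linalg.norm(d,axis=1)[:,None]
def atz(f,uv,z):
    c,d=ray(f,uv); return c+d*((z-c[2])/d[:,2])[:,None]
def tri(f1,u1,f2,u2):
    A=np.zeros((3,3));b=np.zeros(3)
    for f,u in((f1,u1),(f2,u2)):
        c,d=ray(f,u);P=np.eye(3)-np.outer(d[0],d[0]);A+=P;b+=P@c
    return np.linalg.solve(A,b)
E
python3 - <<'E'
from h import *
for c in('scene','top'):
    save(c,c+'0')
    for l in('cup','cup_in','saddle','peg_tip','other_cup'):
        print(c,l,[(np.round(d['centre'],3).tolist(),round(d['confidence'],2)) for d in nets.pinpoint(c,l)], 'S',[(np.round(d['centre'],3).tolist(),round(d['confidence'],2)) for d in nets.search_frame(c,l)])
s=get_state();print({k:np.round(v,3).tolist() for k,v in s.items()})
E
```

```text
scene cup [([0.631, 0.242, 0.1], 0.92), ([0.544, 0.418, 0.033], 0.65), ([0.775, 0.015, 0.026], 0.63), ([0.745, 0.275, 0.029], 0.6), ([0.623, 0.442, 0.034], 0.58)] S [([0.804, 0.295, 0.044], 0.96), ([0.531, 0.433, 0.048], 0.96), ([0.816, -0.032, 0.045], 0.75), ([0.628, 0.246, 0.1], 0.62), ([0.674, 0.409, 0.046], 0.56)]
scene cup_in [([0.629, 0.44, 0.035], 0.86), ([0.777, 0.015, 0.027], 0.84), ([0.75, 0.281, 0.03], 0.82), ([0.63, 0.25, 0.103], 0.69), ([0.536, 0.424, 0.031], 0.6)] S [([0.804, 0.296, 0.042], 0.91), ([0.63, 0.249, 0.101], 0.89), ([0.531, 0.436, 0.046], 0.85), ([0.679, 0.411, 0.048], 0.84), ([0.812, -0.028, 0.046], 0.7)]
scene saddle [([0.588, 0.261, 0.001], 0.94)] S [([0.639, 0.241, 0.017], 0.63)]
scene peg_tip [([0.58, 0.02, 0.127], 0.92)] S []
scene other_cup [([0.528, -0.308, 0.134], 0.86)] S [([0.555, -0.308, 0.098], 0.95)]
top cup [([0.745, 0.276, 0.03], 0.92), ([0.632, 0.246, 0.106], 0.89), ([0.54, 0.422, 0.029], 0.87), ([0.622, 0.448, 0.031], 0.73), ([0.773, 0.021, 0.028], 0.57)] S [([0.588, 0.254, 0.107], 0.97), ([0.787, 0.298, 0.057], 0.9), ([0.795, -0.021, 0.051
[... 266 characters left out ...]
, ([0.781, 0.296, 0.053], 0.66), ([0.663, 0.408, 0.055], 0.58), ([0.502, 0.442, 0.052], 0.58), ([0.591, 0.232, 0.007], 0.46)]
top saddle [([0.592, 0.261, 0.001], 0.55)] S [([0.588, 0.235, 0.01], 0.92)]
top peg_tip [([0.585, 0.022, 0.13], 0.73)] S [([0.579, 0.021, 0.016], 0.97)]
top other_cup [([0.531, -0.311, 0.134], 0.75)] S [([0.53, -0.295, 0.132], 0.66)]
{'t': 1.1, 'q': [1.542, 0.359, 0.012, 0.0, -1.224, -0.288], 'qd': [0.0, 0.0, -0.001, 0.0, -0.001, -0.001], 'joint_efforts': [-0.0, -58.239, 29.33, 7.003, 0.012, -0.0], 'eef_pos': [0.21, 0.641, 0.227], 'ee_rot': [-3.142, -0.0, -0.317], 'force': [-0.111, -0.115, 0.025], 'moment': [-0.003, 0.048, 0.012], 'gripper_force': 0.0, 'width': 0.088}
```

View pics/scene0.png

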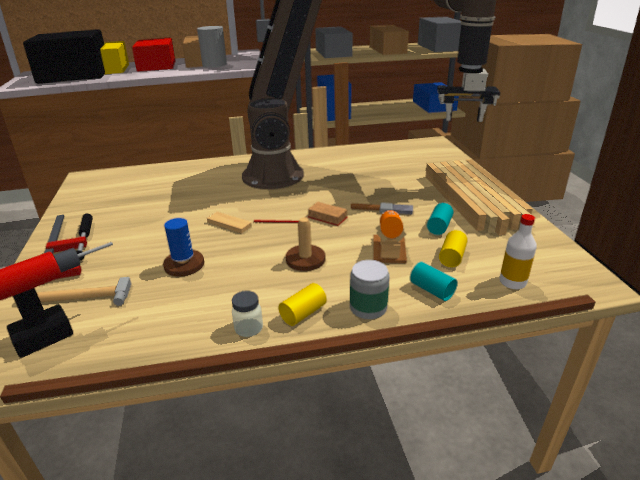

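View pics/top0.png

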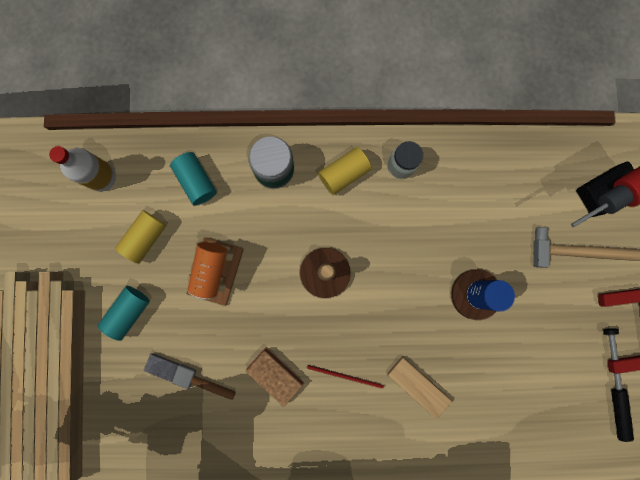

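The scene view shows the orange cup in its saddle at (391,228) with the empty peg's top at (305,222). The top view has them at (206,270) and (327,272). Turquoise and yellow look-alikes lie around the saddle. Next I'll fit the cup pose to its silhouettes in both views.

```bash
cat > fit.py <<'E'
from h import *
from scipy.optimize import minimize
def mask(f):
    h=cv2.cvtColor(f['img'],cv2.COLOR_RGB2HSV); m=((h[...,0]>=4)&(h[...,0]<=14)&(h[...,1]>205)&(h[...,2]>90)).astype(np.uint8)
    n,l,s,_=cv2.connectedComponentsWithStats(m); k=1+np.argmax(s[1:,4]); m=(l==k).astype(np.uint8)
    c=cv2.findContours(m,0,2)[0]; o=np.zeros_like(m); cv2.fillPoly(o,[cv2.convexHull(np.vstack(c))],1); return o
def cyl(p):  # x,y,z of bottom centre, yaw, pitch-down of axis to the mouth
    a=np.array([np.cos(p[3])*np.cos(p[4]),np.sin(p[3])*np.cos(p[4]),-np.sin(p[4])]); u=np.array([-np.sin(p[3]),np.cos(p[3]),0]); v=np.cross(a,u)
    t=np.linspace(0,2*np.pi,40)[:,None]; r=.03*(np.cos(t)*u+np.sin(t)*v)+np.array(p[:3]); return np.r_[r,r+.1*a]
def fit(fs,p0,free):
    ms=[mask(f) for f in fs]
    def cost(q):
        p=np.array(p0,float);p[free]+=q*np.array([.01,.01,.01,.2,.2])[free];c=0
        for f,m in zip(fs,ms):
            h=cv2.convexHull(proj(f,cyl(p)).astype(np.float32)); o=np.zeros(m.shape,np.uint8); cv2.fillPoly(o,[np.round(h*16).astype(np.int32)],1,shift=4)
            c+=1-(o&m).sum()/max(1,(o|m).sum())
        return c
    r=minimize(cost,np.zeros(len(free)),method='Powell',options=dict(xtol=1e-2,ftol=1e-4))
    p=np.array(p0,float);p[free]+=np.atleast_1d(r.x)*np.array([.01,.01,.01,.2,.2])[free]; return p,r.fun,[int(m.sum()) for m in ms]
E
python3 - <<'E'
from fit import *
F=[cams.grab_frame(c) for c in('scene','top')]
print(fit(F,[.632,.246,.102,2.8,.35],[0,1,2,3,4]), fit(F,[.632,.246,.102,2.8,.349],[0,1,2,3]))
a,b=[[d['centre'] for d in nets.pinpoint(c,'peg_tip')][0] for c in('scene','top')];print(a,b)
pu=[proj(F[0],[a])[0],proj(F[1],[b])[0]];print(pu,tri(F[0],pu[0],F[1],pu[1]))
E
```

```text
Traceback (most recent call last):
  File "fit.py", line 11, in fit
    ms=[mask(f) for f in fs]
        ~~~~^^^
  File "fit.py", line 5, in mask
    n,l,s,_=cv2.connectedComponentsWithStats(m); k=1+np.argmax(s[1:,4]); m=(l==k).astype(np.uint8)
                                                     ~~~~~~~~~^^^^^^^^^
ValueError: attempt to get argmax of an empty sequence
```

```bash
python3 - <<'E'
import cv2
for n,u,v in(('scene0',391,228),('top0',206,270),('top0',215,250),('top0',230,285),('top0',200,290)):
    i=cv2.cvtColor(cv2.imread(f'pics/{n}.png'),cv2.COLOR_BGR2HSV);print(n,u,v,i[v-8:v+9:8,u-6:u+7:6].reshape(-1,3).tolist())
E
sed -i 's/h\[...,0\]>=4/h[...,0]>=3/;s/>205/>185/;s/<=14/<=13/' fit.py
cat > a.py <<'E'
from fit import *
F=[cams.grab_frame(c) for c in('scene','top')]
print(fit(F,[.632,.246,.102,2.8,.35],[0,1,2,3,4]), fit(F,[.632,.246,.102,2.8,.349],[0,1,2,3]))
a,b=[[d['centre'] for d in nets.pinpoint(c,'peg_tip')][0] for c in('scene','top')];print(a,b)
pu=[proj(F[0],[a])[0],proj(F[1],[b])[0]];print(pu,tri(F[0],pu[0],F[1],pu[1]))
E
python3 a.py
```

```text
scene0 391 228 [[14, 255, 149], [15, 255, 149], [14, 242, 152], [14, 255, 148], [14, 255, 149], [14, 255, 149], [15, 165, 133], [14, 255, 147], [13, 204, 130]]
top0 206 270 [[12, 185, 163], [12, 183, 170], [11, 189, 155], [13, 183, 169], [11, 188, 168], [11, 193, 143], [12, 139, 145], [11, 189, 165], [11, 193, 120]]
top0 215 250 [[14, 141, 94], [13, 152, 69], [15, 125, 53], [12, 203, 64], [12, 208, 65], [11, 196, 65], [11, 188, 170], [11, 193, 143], [11, 195, 98]]
top0 230 285 [[14, 144, 53], [13, 146, 70], [20, 89, 95], [21, 91, 67], [14, 148, 67], [21, 90, 85], [13, 144, 108], [20, 91, 81], [21, 87, 159]]
top0 200 290 [[12, 188, 170], [12, 183, 170], [11, 189, 154], [12, 185, 170], [11, 188, 168], [11, 192, 146], [21, 88, 160], [17, 50, 152], [11, 94, 135]]
(array([0.6357957 , 0.24763775, 0.08379016, 2.82529608, 0.01431025]), np.float64(1.195516811955168), [24, 1294]) (array([0.63408218, 0.24767215, 0.08470894, 2.80382429, 0.349     ]), np.float64(1.2286567164179103), [24, 1294])
[0.5801, 0.0197, 0.1303] [0.5848, 0.0212, 0.1279]
[array([303.00421549, 217.91223763]), array([326.77069911, 269.98436951])] [0.58446138 0.02022245 0.13261112]
```

```bash
sed -i 's/h\[...,0\]>=3/h[...,0]>=9/;s/>185/>168/;s/<=13/<=16/;s/>90/>50/' fit.py; python3 a.py
```

```text
(array([0.63272319, 0.24570454, 0.09569643, 2.78863868, 0.42841782]), np.float64(1.0528455284552845), [25401, 1640]) (array([0.63200221, 0.2440992 , 0.09818267, 2.78445359, 0.349     ]), np.float64(1.071265678449259), [25401, 1640])
[0.5773, 0.0199, 0.1281] [0.5847, 0.0212, 0.1297]
[array([302.92627059, 218.12808757]), array([326.80879813, 270.00894995])] [0.58442205 0.02006236 0.13196778]
```

```bash
python3 - <<'E'
s=open('fit.py').read()
s=s.replace("def mask(f):","def mask(f,p0):").replace("    n,l,s","    c=proj(f,cyl(p0)).mean(0).astype(int); w=np.zeros_like(m); cv2.circle(w,tuple(map(int,c)),70 if f['t'][2]<3 else 45,1,-1); m*=w\n    n,l,s").replace("mask(f) for","mask(f,p0) for")
open('fit.py','w').write(s)
E
sed -i "s/^a,b=.*/import sys/;s/^pu=.*//" a.py; python3 a.py
```

```text
(array([0.63088302, 0.24343898, 0.10168815, 2.79930691, 0.34938777]), np.float64(0.14195767061976883), [527, 1639]) (array([0.63286606, 0.24421106, 0.10270473, 2.79830204, 0.349     ]), np.float64(0.1314119738331736), [527, 1639])
```

```bash
python3 -m creep '{"translation":[[34,-32.5,0],[34,-32.5,0],[34,-32.5,0],[34,-32.5,0],[34,-32.5,0],[34,-32.5,0],[34,-32.5,0],[34,-32.5,0]],"spin":[-0.026,0,0,0,0,0,0,0],"gripper":[1,1,1,1,1,1,1,1]}'
python3 -m creep '{"translation":[[34,-32.5,0],[34,-32.5,0],[34,-32.5,0],[34,-32.5,0],[0,0,-30],[0,0,-20],[0,0,0],[0,0,0]],"spin":[0,0,0,0,0,0,0,0],"gripper":[1,1,1,1,1,1,1,1]}'
```

```text
t: 2.5
eef_pos: [0.4834, 0.38, 0.2269]
ee_rot: [-3.141, -0.0, -0.343]
force: [-0.3, 1.1, -0.1]
width: 0.0876
gripper_force: 0.0
t: 3.3
eef_pos: [0.6185, 0.2514, 0.1769]
ee_rot: [3.141, -0.0, -0.343]
force: [-0.7, 0.5, 0.8]
width: 0.0878
gripper_force: 0.0
```

```bash
python3 - <<'E'
from h import *
f=save('wrist','w1'); s=get_state(); print(s['t'],s['eef_pos'],s['ee_rot'])
for l in('cup','cup_in'): print(l,[(np.round(d['centre'],3).tolist(),round(d['confidence'],2)) for d in nets.pinpoint('wrist',l)])
import math
a=np.array([math.cos(2.798)*.94,math.sin(2.798)*.94,-.342]); o=np.array([.632,.244,.1025])
print(proj(f,[o,o+.1*a]))
E
```

```text
3.35 [0.6188174  0.25188138 0.17782035] [-3.14081410e+00 -1.20845242e-03 -3.42059133e-01]
cup [([0.749, 0.278, 0.031], 0.71), ([0.636, 0.246, 0.104], 0.63), ([0.622, 0.446, 0.031], 0.62)]
cup_in [([0.631, 0.248, 0.099], 0.93), ([0.625, 0.444, 0.032], 0.87), ([0.747, 0.282, 0.032], 0.85)]
[[324.93745204 233.44014661]
 [324.21653259 333.88074439]]
```

View pics/w1.png

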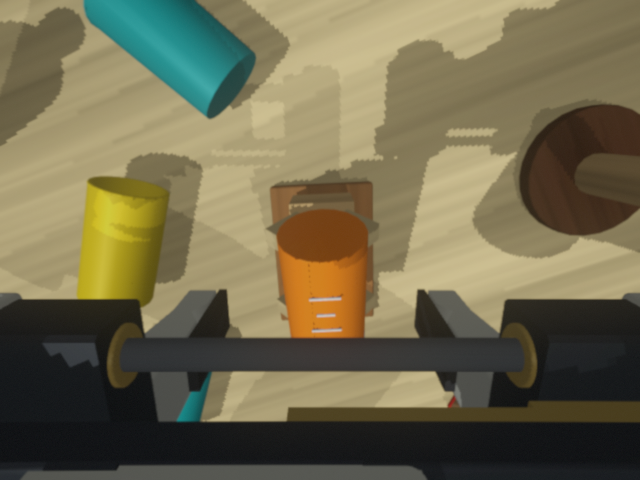

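The wrist view has the cup's bottom face at (323,233), centred between the fingers and matching the fit. I'll descend and grip.

```bash
python3 -m creep '{"translation":[[0,-2.5,-30],[0,0,-30],[0,0,-29],[0,0,0],[0,0,0],[0,0,0],[0,0,0],[0,0,0]],"spin":[0,0,0,0,0,0,0,0],"gripper":[1,1,1,1,0,0,0,0]}' 8
python3 -m creep '{"translation":[[0,0,0],[0,0,0],[0,0,15],[0,0,20],[0,0,30],[0,0,30],[0,0,30],[0,0,0]],"spin":[0,0,0,0,0,0,0,0],"gripper":[0,0,0,0,0,0,0,0]}' 8
python3 - <<'E'
from fit import *
F=[save(c,c+'2') for c in('scene','top')]; save('wrist','w2')
s=get_state();g=s['eef_pos'];print(s['t'],g)
for p in(.35,.9,1.5): print(fit(F,[g[0]+.013,g[1]-.005,g[2]+.015,2.798,p],[0,1,2,4]))
cv2.imwrite('pics/m2.png',np.hstack([F[0]['img'][120:320,300:500,::-1],F[1]['img'][170:370,110:310,::-1]]).repeat(2,0).repeat(2,1))
E
```

```text
t: 4.25
eef_pos: [0.6193, 0.2498, 0.0892]
ee_rot: [-3.139, -0.002, -0.343]
force: [2.9, 8.1, 2.0]
width: 0.061
gripper_force: 6.7
t: 5.05
eef_pos: [0.62, 0.2492, 0.2183]
ee_rot: [-3.137, -0.005, -0.343]
force: [1.5, -0.1, -0.8]
width: 0.061
gripper_force: 8.0
5.2 [0.61755095 0.24830619 0.21230848]
(array([0.62811907, 0.24711951, 0.22999306, 2.798     , 0.42935393]), np.float64(0.6855011925088761), [480, 919])
(array([0.59360206, 0.25937657, 0.21373762, 2.798     , 0.44330793]), np.float64(0.6586575401131102), [480, 919])
(array([0.55916016, 0.27027057, 0.21330218, 2.798     , 1.40479389]), np.float64(0.8318444589877837), [480, 919])
```

View pics/m2.png

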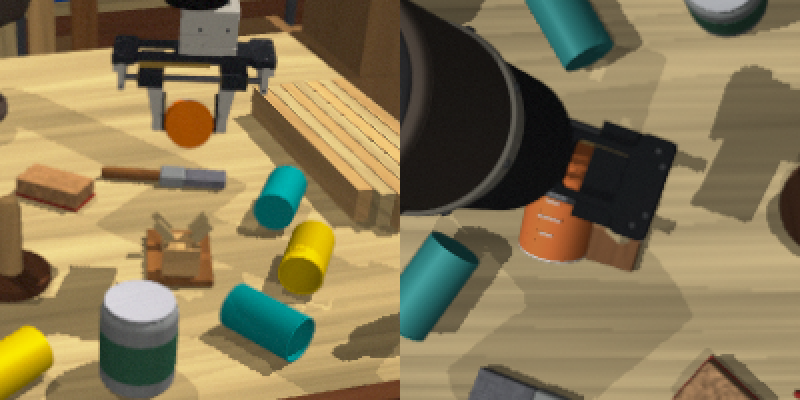

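The cup is held and clear of the saddle, still sloping about 20° with the mouth down. I'll carry it beyond the peg, then push the lower rim against the peg so the cup pivots in the fingers until the mouth points down.

```bash
python3 -m creep '{"translation":[[7.25,-32.75,0],[7.25,-32.75,0],[7.25,-32.75,0],[7.25,-32.75,0],[7.25,-32.75,0],[7.25,-32.75,0],[7.25,-32.75,0],[7.25,-32.75,0]],"spin":[0,0,0,0,0,0,0,0],"gripper":[0,0,0,0,0,0,0,0]}' 8
python3 -m creep '{"translation":[[0,0,-10],[0,0,-20],[0,0,-20],[0,0,-15],[0,0,0],[0,0,0]],"spin":[0,0,0,0,0,0],"gripper":[0,0,0,0,0,0]}' 8
python3 - <<'E'
from fit import *
F=[save(c,c+'3') for c in('scene','top')]
s=get_state();g=s['eef_pos'];print(s['t'],g,s['force'],s['moment'])
for p in(.35,1.): print(fit(F[:1],[g[0]+.013,g[1]-.005,g[2]+.014,2.798,p],[0,1,2,4]))
print(nets.pinpoint('scene','peg_tip'),[d['centre'] for d in nets.pinpoint('scene','cup')])
c=proj(F[0],[g])[0].astype(int);e=proj(F[1],[g])[0].astype(int)
cr=lambda f,c:f['img'][c[1]-100:c[1]+100,c[0]-100:c[0]+100,::-1]
cv2.imwrite('pics/m3.png',np.hstack([cr(F[0],c),cr(F[1],e)]).repeat(2,0).repeat(2,1))
E
```

```text
t: 6.0
eef_pos: [0.6754, -0.0147, 0.2109]
ee_rot: [3.14, 0.003, -0.343]
force: [1.2, 0.4, -0.8]
width: 0.0613
gripper_force: 8.0
t: 6.6
eef_pos: [0.6761, -0.0129, 0.1473]
ee_rot: [3.141, 0.001, -0.342]
force: [0.7, -0.1, -0.5]
width: 0.061
gripper_force: 8.0
6.7 [ 0.67689224 -0.0128302   0.14855981] [ 0.30134343 -0.543682   -0.58569042] [-0.03617355  0.0191408   0.02808792]
(array([ 0.68958035, -0.01807205,  0.16292139,  2.798     ,  0.42468529]), np.float64(0.13532763532763536), [610])
(array([ 0.63199131, -0.01177941,  0.14702641,  2.798     ,  0.82812563]), np.float64(0.2945638432364096), [610])
[] [[0.5425, 0.4173, 0.0323], [0.6881, -0.0217, 0.1576], [0.7465, 0.2783, 0.0286], [0.531, -0.3094, 0.1323], [0.7767, 0.0162, 0.026], [0.6226, 0.4423, 0.0312]]
```

View pics/m3.png

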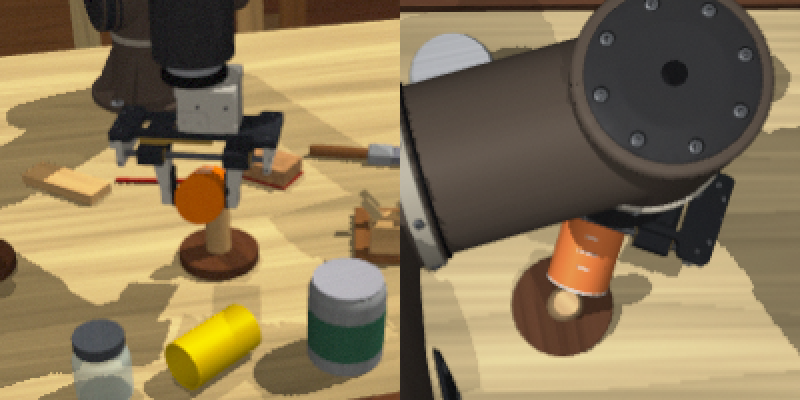

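The cup slopes about 24° and the mouth edge sits at crop (580,293) beside the peg top at (565,305). The sideways offset needs computing before I push.

```bash
python3 - <<'E'
from fit import *
f=cams.grab_frame('top'); g=get_state()['eef_pos']; e=proj(f,[g])[0].astype(int); print(e,g)
px=lambda x,y:[(x-400)/2+e[0]-100,y/2+e[1]-100]
m=cv2.cvtColor(f['img'],cv2.COLOR_RGB2HSV); m=((m[...,0]>=9)&(m[...,0]<=15)&(m[...,1]>168)&(m[...,2]>90)).astype(np.uint8)
n,l,s,c=cv2.connectedComponentsWithStats(m); 
k=l[int(px(585,260)[1]),int(px(585,260)[0])]; ys,xs=np.where(l==k)
for y in range(ys.min(),ys.max()+1,4): print(y,xs[ys==y].min(),xs[ys==y].max())
print('tip px',px(565,305), 'net',[ (d['centre'],proj(f,[d['centre']])) for d in nets.pinpoint('top','peg_tip')])
T=atz(f,[px(566,303)],.128)[0]; print('tip',T)
d=np.array([np.cos(2.798),np.sin(2.798)]);n=np.array([-d[1],d[0]])
G=np.array([g[0],g[1]]); print('lat',(T[:2]-G)@n,'along',(T[:2]-G)@d)
print(proj(f,[[*(G+d*.075),.130],[*(G+d*.075+n*.03),.130],[*(G+d*.075-n*.03),.130]]))
E
```

```text
[344 220] [ 0.67676472 -0.01290993  0.1485905 ]
229 332 333
233 325 345
237 324 355
241 323 354
245 322 353
249 319 351
253 318 350
257 319 349
261 325 348
265 336 345
tip px [np.float64(326.5), np.float64(272.5)] net [([0.5846, 0.021, 0.1289], array([[326.89787183, 270.07273797]]))]
tip [0.58190672 0.02080763 0.128     ]
lat 0.00020821001789851819 along 0.10067209591025683
[[331.29143808 258.68877164]
 [346.18336546 263.82093048]
 [316.41536653 253.56047739]]
```

```bash
python3 -m creep '{"translation":[[1,2.8,0],[-8.5,3,0],[-8.5,3,0],[-9.4,3.4,8],[-9.4,3.4,8],[-10.2,3.6,5],[-10.2,3.6,4],[0,0,0]],"spin":[0,0,0,0,0,0,0,0],"gripper":[0,0,0,0,0,0,0,0]}' 8
python3 - <<'E'
from fit import *
F=[save(c,c+'4') for c in('scene','top')]
s=get_state();g=s['eef_pos'];print(s['t'],g,s['force'],s['moment'])
for p in(.5,.9,1.3): print(fit(F[:1],[g[0]+.008,g[1]-.003,g[2]+.02,2.798,p],[0,1,2,4]))
c=proj(F[0],[g])[0].astype(int);e=proj(F[1],[g])[0].astype(int)
cr=lambda f,c:f['img'][c[1]-100:c[1]+100,c[0]-100:c[0]+100,::-1]
cv2.imwrite('pics/m4.png',np.hstack([cr(F[0],c),cr(F[1],e)]).repeat(2,0).repeat(2,1))
E
```

```text
t: 7.7
eef_pos: [0.6202, 0.0103, 0.174]
ee_rot: [-3.14, -0.001, -0.342]
force: [0.8, 0.1, -2.6]
width: 0.0602
gripper_force: 8.0
7.8 [0.62088507 0.00993482 0.17303484] [ 0.57487115 -0.09042699 -1.62535712] [-0.00453737 -0.04395143 -0.04942352]
(array([0.6403607 , 0.00384607, 0.19831335, 2.798     , 0.92457696]), np.float64(0.03788748564867972), [848])
(array([0.63092568, 0.00562154, 0.19373557, 2.798     , 0.94271711]), np.float64(0.037931034482758585), [848])
(array([0.59892571, 0.01026785, 0.1787904 , 2.798     , 0.98769388]), np.float64(0.03128621089223638), [848])
```

View pics/m4.png

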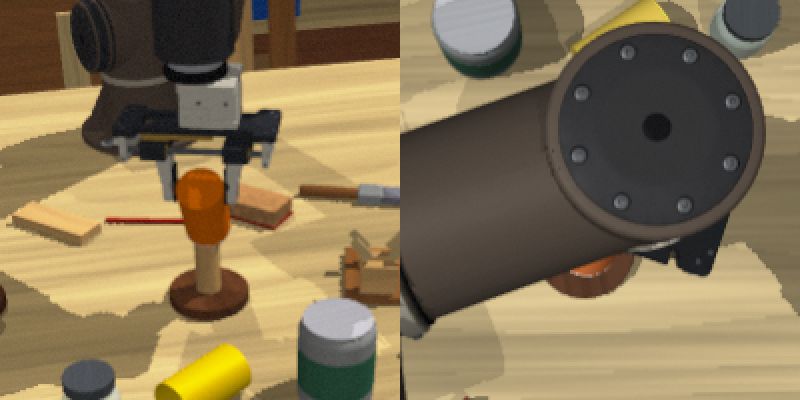

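The pivot works: the cup is now about 54° down with the peg entering its mouth. I'll continue along the arc.

```bash
python3 -m creep '{"translation":[[-11.3,4,2],[-11.3,4,1],[-11.3,4,-1],[-10.4,3.7,-3],[0,0,0],[0,0,0]],"spin":[0,0,0,0,0,0],"gripper":[0,0,0,0,0,0]}' 8
python3 - <<'E'
from fit import *
F=[save(c,c+'5') for c in('scene','top')]
s=get_state();g=s['eef_pos'];print(s['t'],g,s['force'],s['moment'])
for p in(1.2,1.57): print(fit(F[:1],[g[0],g[1],g[2]+.023,2.798,p],[0,1,2,4]),fit(F[:1],[g[0],g[1],g[2]+.023,2.798,p],[2,4]))
c=proj(F[0],[g])[0].astype(int)
cv2.imwrite('pics/m5.png',F[0]['img'][c[1]-70:c[1]+80,c[0]-75:c[0]+75,::-1].repeat(4,0).repeat(4,1))
E
```

```text
t: 8.4
eef_pos: [0.5765, 0.0256, 0.1717]
ee_rot: [3.142, -0.0, -0.342]
force: [0.7, -0.2, -1.3]
width: 0.0605
gripper_force: 8.0
8.5 [0.57703488 0.02542733 0.1716109 ] [-0.75435101 -1.07887927 -0.88927027] [-0.04211729 -0.02610859 -0.03962099]
(array([0.58673043, 0.01900521, 0.18845751, 2.798     , 1.23136092]), np.float64(0.07407407407407407), [977]) (array([0.57703488, 0.02542733, 0.19823112, 2.798     , 1.67475789]), np.float64(0.07655954631379958), [977])
(array([0.57092323, 0.02581168, 0.19404895, 2.798     , 1.54832943]), np.float64(0.07314725697786328), [977]) (array([0.57703488, 0.02542733, 0.19907038, 2.798     , 1.77857392]), np.float64(0.07305502846299805), [977])
```

View pics/m5.png

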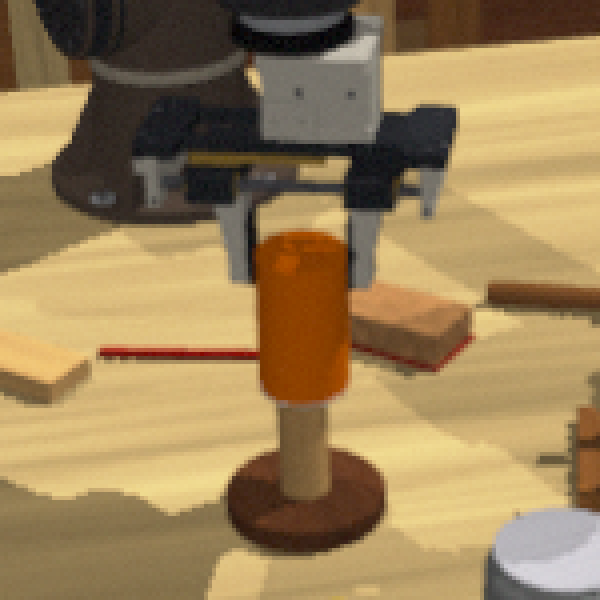

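The cup is mouth-down with the peg tip inside. I'll centre it over the peg and lower it.

```bash
python3 -m creep '{"translation":[[3.6,-1.3,0],[3.6,-1.3,0],[0,0,-12],[0,0,-12],[0,0,-12],[0,0,-12],[0,0,0],[0,0,0]],"spin":[0,0,0,0,0,0,0,0],"gripper":[0,0,0,0,0,0,0,0]}' 8
python3 -m creep '{"translation":[[0,0,-3],[0,0,-3],[0,0,0],[0,0,0]],"spin":[0,0,0,0],"gripper":[0,0,0,0]}' 8
python3 - <<'E'
from fit import *
F=[save(c,c+'6') for c in('scene','top')]
s=get_state();g=s['eef_pos'];print(s['t'],g,s['force'],s['moment'])
print(fit(F[:1],[g[0],g[1],g[2]+.023,2.798,1.5],[0,1,2,4]),fit(F[:1],[g[0],g[1],g[2]+.023,2.798,1.57],[2]))
print([d['centre'] for c in('scene','top') for d in nets.pinpoint(c,'cup')])
E
```

```text
t: 9.3
eef_pos: [0.5839, 0.0227, 0.1231]
ee_rot: [3.141, 0.001, -0.343]
force: [0.8, 0.9, -1.1]
width: 0.0602
gripper_force: 8.0
t: 9.7
eef_pos: [0.584, 0.0228, 0.1177]
ee_rot: [-3.141, -0.0, -0.343]
force: [-0.2, 0.3, -2.3]
width: 0.0607
gripper_force: 8.0
9.8 [0.58411906 0.02280956 0.11779485] [ 1.22608455 -0.56040421 -1.21575374] [ 0.01211201  0.04917097 -0.02780758]
(array([0.5982976 , 0.01641542, 0.13996501, 2.798     , 1.70008495]), np.float64(0.2866894197952219), [1458]) (array([0.58411906, 0.02280956, 0.1337965 , 2.798     , 1.57      ]), np.float64(0.3175582990397805), [1458])
[[0.6216, 0.4452, 0.0316], [0.7749, 0.013, 0.0252], [0.5841, 0.0197, 0.144], [0.7439, 0.2757, 0.0316], [0.5413, 0.4164, 0.0337], [0.7716, 0.0189, 0.0275], [0.7476, 0.279, 0.0289], [0.621, 0.4466, 0.03], [0.5446, 0.4194, 0.0272]]
```

```bash
for i in 1; do python3 -m creep '{"translation":[[0,0,-2],[0,0,-2],[0,0,0]],"spin":[0,0,0],"gripper":[0,0,0]}' 8; python3 -m creep '{"translation":[[0,0,-1],[0,0,-1],[0,0,0]],"spin":[0,0,0],"gripper":[0,0,0]}' 8; python3 -m creep '{"translation":[[0,0,-1],[0,0,0],[0,0,0]],"spin":[0,0,0],"gripper":[0,0,0]}' 8; done
```

```text
t: 10.2
eef_pos: [0.5837, 0.0227, 0.1131]
ee_rot: [3.141, 0.001, -0.343]
force: [-0.4, 0.2, -1.2]
width: 0.0603
gripper_force: 8.0
t: 10.5
eef_pos: [0.5839, 0.0227, 0.1114]
ee_rot: [3.141, 0.0, -0.343]
force: [-0.9, -0.5, -0.6]
width: 0.0604
gripper_force: 8.0
t: 10.8
eef_pos: [0.5841, 0.0228, 0.1106]
ee_rot: [-3.142, -0.0, -0.343]
force: [-0.8, 0.2, -0.3]
width: 0.0606
gripper_force: 8.0
```

```bash
python3 -m creep '{"translation":[[0,0,-1],[0,0,0],[0,0,0]],"spin":[0,0,0],"gripper":[0,0,0]}' 8; python3 -m creep '{"translation":[[0,0,-1],[0,0,0],[0,0,0]],"spin":[0,0,0],"gripper":[0,0,0]}' 8;  python3 - <<'E'
from fit import *
f=save('scene','s7'); s=get_state(); g=s['eef_pos']; print(s['force'])
c=proj(f,[g])[0].astype(int); u=f['img'][c[1]-60:c[1]+90,c[0]-75:c[0]+75,::-1].repeat(4,0).repeat(4,1)
cv2.imwrite('pics/m7.png',u)
# blue cup's height for comparison is in same picture; predicted top / rim pixels if fully hung
print(c, proj(f,[[.584,.021,.133],[.584,.021,.033]])-c+[75,60])
E
```

```text
t: 11.1
eef_pos: [0.5843, 0.0228, 0.1102]
ee_rot: [-3.141, -0.001, -0.343]
force: [-2.1, -0.2, 5.8]
width: 0.0605
gripper_force: 8.0
t: 11.4
eef_pos: [0.5845, 0.0229, 0.1095]
ee_rot: [-3.141, -0.001, -0.342]
force: [-1.9, 0.6, 8.1]
width: 0.0604
gripper_force: 8.0
[-2.76464985 -0.28771493  8.14182941]
[304 225] [[74.71586465 52.66038049]
 [76.13037531 84.84174318]]
```

View pics/m7.png

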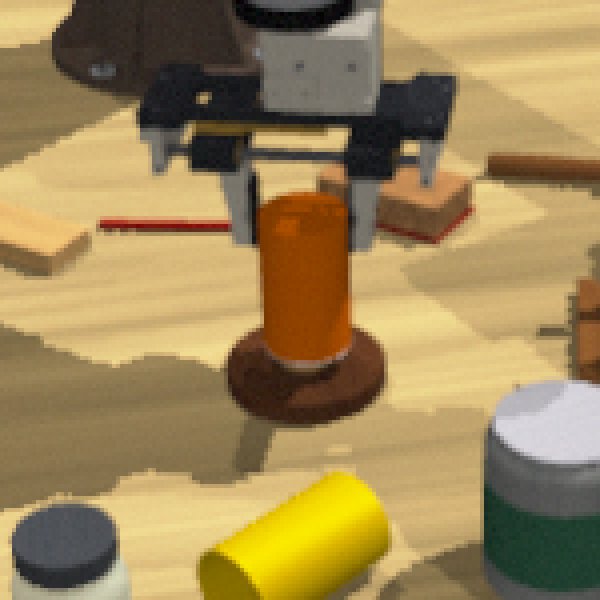

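The cup's top is at crop (303,207), near the predicted (299,211) for a fully hung cup. The contact force rose to 8 N with the bottom at about 133 mm, so it is seated on the peg. I'll ease the load, release and withdraw upwards.

```bash
python3 -m creep '{"translation":[[0,0,0.5],[0,0,0.5],[0,0,0],[0,0,0],[0,0,0],[0,0,0],[0,0,0],[0,0,0]],"spin":[0,0,0,0,0,0,0,0],"gripper":[0,0,0.8,0.9,1,1,1,1]}' 3
python3 -m creep '{"translation":[[0,0,10],[0,0,20],[0,0,30],[0,0,40],[0,0,40],[0,0,0],[0,0,0],[0,0,0]],"spin":[0,0,0,0,0,0,0,0],"gripper":[1,1,1,1,1,1,1,1]}'
python3 - <<'E'
from fit import *
f=save('scene','s8'); s=get_state(); print(s['t'],s['eef_pos'],s['force'],s['width'])
for c in('scene','wrist'):
  for l in('cup','cup_in','other_cup'): print(c,l,[np.round(d['centre'],3).tolist() for d in nets.pinpoint(c,l) if d['centre'][2]>.06])
c=proj(f,[[.53,-.31,.1]])[0].astype(int); b=f['img'][c[1]-75:c[1]+75,c[0]-75:c[0]+75,::-1]
c=proj(f,[[.584,.021,.1]])[0].astype(int); o=f['img'][c[1]-75:c[1]+75,c[0]-75:c[0]+75,::-1]
w=cv2.resize(save('wrist','w8')['img'][:,:,::-1],(400,300))
cv2.imwrite('pics/m8.png',np.vstack([np.hstack([o,b]).repeat(2,0).repeat(2,1)[:,:600],cv2.copyMakeBorder(w,0,0,0,200,0)]))
E
```

```text
t: 12.25
eef_pos: [0.584, 0.0228, 0.1095]
ee_rot: [3.142, 0.0, -0.343]
force: [0.8, -0.5, 0.4]
width: 0.0871
gripper_force: 0.0
t: 13.05
eef_pos: [0.5834, 0.0227, 0.2492]
ee_rot: [3.141, 0.001, -0.343]
force: [-0.5, 0.9, -0.3]
width: 0.0877
gripper_force: 0.0
13.1 [0.58334388 0.02264063 0.24871389] [-0.55781231 -0.3226266  -1.72661791] 0.08737286539002388
scene cup [[0.584, 0.022, 0.132]]
scene cup_in [[0.589, 0.023, 0.129]]
scene other_cup []
wrist cup [[0.636, 0.248, 0.229]]
wrist cup_in [[0.628, 0.248, 0.227]]
wrist other_cup []
```

View pics/m8.png

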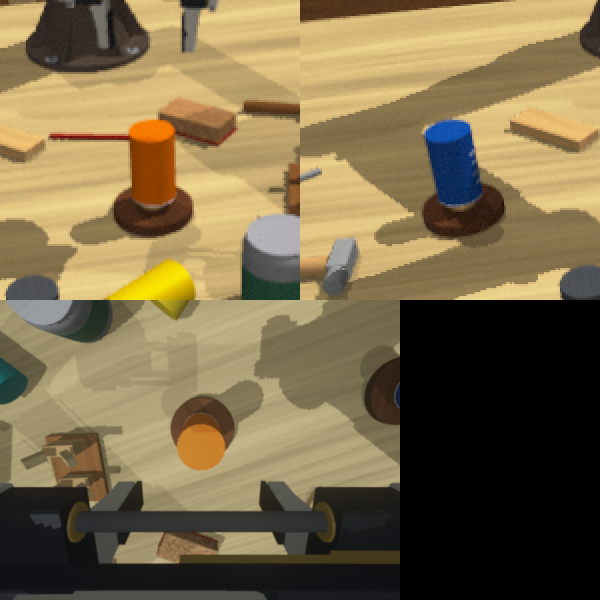

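The orange cup hangs on its peg, origin at (0.584, 0.022, 0.132), with its rim at the same height as the blue cup's. The blue cup is undisturbed, and the gripper is clear of both.

```bash
python3 -c "
from station import arm; print(arm.job_done())"
```

```text
the job is handed in; nothing more can be done
None
```

The orange cup hangs upside down on the empty peg with its bottom resting on the peg's top, the blue cup was left alone, and the job was handed in at about 13 s of the 48 s allowed; no verdict was shown.

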